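Fit the stage's T-handle on its square spindle

ROBOT

A 6-joint arm with a two-finger parallel gripper is mounted at the origin on the work surface. World frame = base frame: x ahead of the robot, y to its left, z up, the work surface at z = 0. Lengths are in m, angles in degrees, forces in N, time in s.
With the tool pointing down it reaches from about 0.425 to 0.95 m from the base axis. Payload 14.7 kg.
Tool frame: the origin (TCP) lies between the finger pads; the fingertips stand tips_ahead ahead of it and the grasp point (between the pads) lies 5 mm behind it (tips_ahead is the distance from the TCP to the fingertips, in m); z points along the fingers, y is the line along which they close (so a half turn about z gives the same grasp; the last joint's range is limited). The gripper opens to 85 mm and grips with 20 to 120 N. Pads are 22 mm wide; open, the fingers measure 114 mm over their backs; the gripper's body (76 mm by 85 mm) begins 54 mm behind the grasp point. The pads swing forward as they close: fully open they stand 13 mm farther back than shut.
Start: joints at [-78.931, 27.513, 91.461, -0, 61.026, -2.67], TCP at [0.154, -0.631, 0.245] pointing down, gripper open.
Joint ranges: [-157.49, 157.49], [-46.99, 117.5], [13.45, 153.17], [-89.5, 269.5], [5.16, 153.95], [-167.48, 167.48]. Speed limits (degrees/s): [108.29, 108.29, 136.94, 172.46, 172.46, 172.46].

INTERFACE

Orientations are given as [roll, pitch, yaw] about the fixed x, y, z axes, in that order (R = Rz(yaw) Ry(pitch) Rx(roll)).
In Python, from rig import * gives the robot as it stands. The module is installed in compiled form; this text tells all that it offers.
- The arm moves only by the tool jog_arm, never from a script. Its argument "series" is a list of rows, each a list of 3 entries, a list of its own where there are three numbers: the turn, a rotation vector about the world's x, y, z in degrees, then the shift along the world's x, y, z in m, then the opening, from 0 (shut) to 1 (fully open). In form: [[[wx, wy, wz], [x, y, z], claw], ...]. A call has 1 to 10 rows; each row is the pose to reach, as a shift and turn from the pose commanded when the call began; what a row does not reach only later rows make up. A row lasts 1/10 s, in which the tool goes at most 50 mm and 8.59 degrees, less where a joint would pass 70% of its speed; a pose out of reach is approached as far as the arm can. A call with a gripper value outside its range is refused whole. The fingers move at their own pace and stop on an object; the grip force is fixed at half the most. Time passes only in rows, so rows that repeat a pose let the fingers close. It gives the time, the measured TCP pose, the force, the opening and the grip force at its end, in the units of the state.
- state(): the state, without advancing time (a new reading comes with each control period).
- grab_frame(name): name is "scene" or "top" or "wrist"; returns a dict with "frame" (384x512x3 uint8, blue, green, red), "K" (3x3 intrinsics, pixels), "k1" (the pictures are not rectified: a ray, as slopes to the right and down, at radius r is drawn at 1 + k1 r^2 times it, then the intrinsics apply), "origin" and "rotation" of the camera in the world. Camera axes: x right, y down, z forward; pixel columns grow to the right and rows downward; lengths in m; the calibration is good to about 2 mm. A picture is of the moment at which its call begins. There is no depth.
- sign_off(): hands the job in; it is judged then, once.
The state is a dict: "t": time; "q": joint angles; "joint_vel": joint speeds; "tau": joint torques, N m; "position": TCP position; "eef_rot": TCP orientation; "contact_force": force on the tool from outside, world axes, zero at the start; "moment": the same for the moment, N m; "gripper_width": opening from 0.0 (shut) to 1.0 (fully open); "grasp_force": force on a finger pad.
Only numpy, scipy, OpenCV 4.12 (cv2) and the standard library are available. Lean on these libraries where they do the work, as an engineer would, in place of code of your own. Each camera call takes 0.05 s, during which the arm holds its last target. There are 200 camera calls.

TASK

The T-handle that drives the specimen stage stands in one of the two upright metal holders. Pull it out and fit its square socket over the square spindle of the stage, turned so that the squares match, until it is fully home; let go and leave it standing upright there. Leave the other things on the bench where they are.

Things in the scene. Friction and masses are not known exactly. Their poses are not given: they have to be found in the camera images.
- handle_bar (a point): Centre of the crossbar of the loose steel T-handle (0.18-0.35 kg, 128 mm tall, upright in a holder at the start, crossbar clear above the rim). The crossbar lies along this x axis: 80 mm long (x), 16 mm wide (y), 16 mm high; z is the handle's axis, up. Below it a round stem 14 mm thick, then a square socket, 34 x 34 mm outside (sides along x and y), from 68 to 120 mm below this point.
- handle_mouth (a point): Centre of the open mouth of the same T-handle's square bore, at its very bottom, 120 mm below handle_bar on the handle's axis; same axes. The bore is 22 x 22 mm, sides parallel to x and y, 44 mm deep, walls 6 mm.
- holder_a: Fixed open round metal holder in which the T-handle stands; origin under its centre, at bench level. 64 mm across (foot 76 mm), 57 mm wide inside, rim 75 mm and inner floor 6 mm above the bench: the handle must rise over 69 mm to be out.
- spindle_base (a point): Foot of the stage's upright square steel spindle, on its axis, at the flat black collar (60 mm above the bench, on a white box 90 x 90 mm) on which the fitted handle's mouth rests. Spindle 19 x 19 mm, sides along this x and y, 36 mm tall, its top 8 mm tapering to 9 x 9 mm. Any quarter turn of the handle fits, +-10 degrees play. It turns stiffly (0.08 N m) in the stage.
- stage: The fixed specimen stage; origin on the spindle's axis at bench level. Its black plate, 150 x 150 mm, top 102 mm above the bench, has its centre 135 mm from the spindle towards -x of this body; the lowest part, a white foot plate, spans x -215 to 45 mm, y +-60 mm.
- holder_b: A second, identical fixed holder, with the nut driver in it; origin under its centre, at bench level.
- driver_center (a point): Middle of a loose steel nut driver standing in the other, identical holder (not the part wanted): round sleeve of 38 mm, thin stem, round knob of 34 mm; 115 mm tall.
- oil_center (a point): Middle of a small amber bottle, 30 mm across, 70 mm tall, loose, upright.
- dish_center (a point): Middle of a closed flat round glass dish, 94 mm across, 20 mm tall, loose.
- slidebox_center (a point): Middle of a closed slide box, 104 x 77 x 34 mm, loose.
- eyepiece_center (a point): Middle of a spare black eyepiece standing on its narrow end, 34 mm across, 55 mm tall, loose.
- jar_center (a point): Middle of a lidded glass jar, 60 mm across, 70 mm tall, loose.
- mouse_center (a point): Middle of a computer mouse, 100 x 60 x 32 mm, on a thin mat, loose.
Things that resemble listed ones, but are neither listed nor needed, are in the scene too. What is shaped like the part that bears handle_bar but red or yellow is not meant.

How it is judged:
By the outcome, as a careful person would: the job done as asked, in the order asked, and still so for the second after the job is handed in, with the robot touching nothing.
It also fails if it takes over 40 s, if anything falls off the work surface, if the arm or the gripper's body presses on something with over 40 N, if the wrist force passes 120 N, or if a joint passes its speed limit or range.

## Working session

There is one attempt and no reset: what is moved stays moved. The work goes in short steps, Python scripts to look and compute and a tool call to move; the robot and the scene stay as the last step left them, time stands still between calls to the robot, and variables do not carry over. Pictures are saved under pics/ and viewed, at most 10 in all, crops included, and the job is handed in when it is done.

Besides the shell and the picture viewer there is one more tool, called in YAML: its name, and indented under it one key for each argument. jog_arm: Moves the arm, as the interface text tells. Its arguments: {"type":"object","properties":{"series":{"type":"array"}},"required":["series"]}

```bash
mkdir -p pics; cat > h.py <<'E'
from rig import *
import numpy as np, cv2
def snap(n,f):
    d=grab_frame(n); cv2.imwrite(f'pics/{f}.png',d['frame']); np.savez(f'pics/{f}.npz',**{k:np.array(d[k]) for k in('K','k1','origin','rotation','frame')}); return d
def load(f): return np.load(f'pics/{f}.npz')
def ray(d,u,v):
    K=d['K']; p=np.array([(u-K[0,2])/K[0,0],(v-K[1,2])/K[1,1]]); q=p.copy()
    for _ in range(20): q=p/(1+d['k1']*(q@q))
    return np.array(d['rotation'])@np.array([q[0],q[1],1.])
def at(d,u,v,z):
    r=ray(d,u,v);o=np.array(d['origin']); return o+r*(z-o[2])/r[2]
def pix(d,P):
    c=np.array(d['rotation']).T@(np.array(P)-d['origin']); p=c[:2]/c[2]; p=p*(1+d['k1']*(p@p)); K=d['K']
    return np.array([K[0,0]*p[0]+K[0,2],K[1,1]*p[1]+K[1,2]])
E
python3 - <<'E'
from h import *
a=snap('scene','s0');b=snap('top','t0')
print(state()); 
for d in(a,b): print(d['origin'],d['rotation'],d['K'])
im=[cv2.resize(x['frame'],(800,600),interpolation=cv2.INTER_CUBIC) for x in(a,b)]
cv2.imwrite('pics/s0b.png',im[0]);cv2.imwrite('pics/t0b.png',im[1])
E
```

```text
{'t': 0.1, 'q': array([-7.89320304e+01,  2.75453912e+01,  9.14928638e+01,  1.21965607e-03,
        6.10278215e+01, -2.66830000e+00]), 'joint_vel': array([-0.0222643 ,  0.02849377, -0.05486254,  0.05174173, -0.00476204,
       -0.01033668]), 'tau': array([ 4.90571783e-04, -9.52259016e+01, -4.31038392e+01, -5.33763625e-05,
        5.29766228e-03,  8.29689998e-05]), 'position': array([ 0.15431481, -0.63101421,  0.24472872]), 'eef_rot': array([-1.79934045e+02, -4.14129726e-03,  1.37356758e+01]), 'contact_force': array([ 0.10074856, -0.24713577, -0.58975463]), 'moment': array([ 0.03674743, -0.02145587,  0.06538377]), 'grasp_force': 0.0, 'gripper_width': 0.999514002432735}
[1.11303381 0.28849812 1.17680031] [-1.51222721e+02 -1.46652114e-01  1.23988546e+02] [[419.72021776   0.         250.16255338]
 [  0.         419.72021776 195.10495083]
 [  0.           0.           1.        ]]
[ 0.40136185 -0.05094327  1.76578354] [-173.44393749    0.36223211  -90.50338004] [[457.66167716   0.         262.99815478]
 [  0.         457.66167716 196.41742439]
 [  0.           0.           1.        ]]
```

View pics/s0b.png

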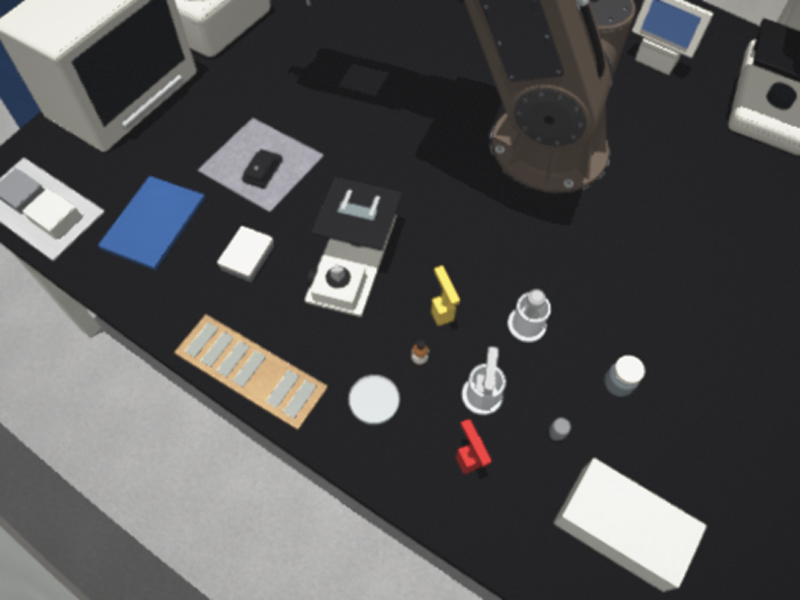

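View pics/t0b.png

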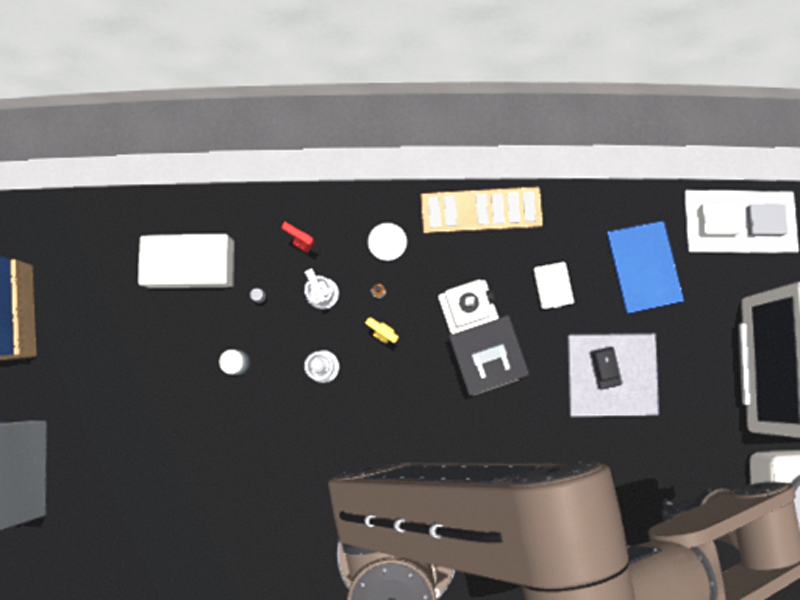

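The wanted handle is the steel T in the holder at scene (490,370) / top (318,288), in 800x600 pixels. Things it could be taken for are the yellow T at (445,295), the red T at (475,447) and the round-knob driver in the other holder at (533,310). I'll check the choice in a close crop.

```bash
cat >> h.py <<'E'
from scipy.spatial.transform import Rotation as Rn
_l=load; _s=snap
def fix(d):
    d={k:np.array(d[k]) for k in('K','k1','origin','rotation','frame')}
    if d['rotation'].size==3: d['rotation']=Rn.from_euler('xyz',d['rotation'],degrees=True).as_matrix()
    return d
def load(f): return fix(_l(f))
def snap(n,f): return fix(_s(n,f))
E
python3 - <<'E'
from h import *
a=load('s0');b=load('t0')
def crop(d,x,y,w,h,s): return cv2.resize(d['frame'][y:y+h,x:x+w],None,fx=s,fy=s,interpolation=cv2.INTER_CUBIC)
A=crop(a,280,205,80,70,5); A2=crop(a,185,155,80,60,5); B=crop(b,180,160,80,70,5);B2=crop(b,270,170,80,60,5)
cv2.imwrite('pics/c.png',np.vstack([np.hstack([A,B]),np.hstack([A2,B2])])[:650][:600] if 0 else cv2.resize(np.vstack([np.hstack([A,B]),np.hstack([A2,B2])]),(738,600)))
k=1.5625
for n,u,v,z in[('holder',321,292,.075),('hb',322,366,.075),('spindle',468,302,.096),('bar',314,284,.13)]:
    print(n,at(b,u/k,v/k,z))
for n,u,v,z in[('holder',486,383,.075),('spindle',338,270,.096),('bar',492,360,.13)]: print(n,at(a,u/k,v/k,z))
E
```

```text
holder [0.6337107  0.17293424 0.075     ]
hb [0.45698862 0.16975222 0.075     ]
spindle [ 0.6036881  -0.17645773  0.096     ]
bar [0.64504917 0.1820963  0.13      ]
holder [0.64699184 0.18498235 0.075     ]
spindle [ 0.61280167 -0.16906167  0.096     ]
bar [0.62699482 0.17717405 0.13      ]
```

View pics/c.png

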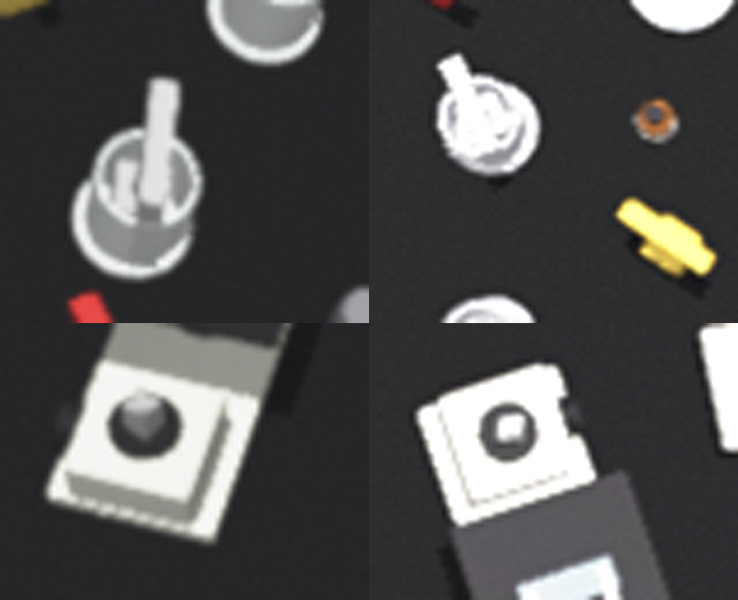

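The crop confirms that the T with the light steel bar stands in this holder. The bar runs (164,82)–(152,198) in the scene crop and from (452,62) in the top crop. The square spindle is at (142,412) in the scene part and (512,425) in the top part.

```bash
python3 - <<'E'
from h import *
a=load('s0');b=load('t0');s=738/800*5
A=lambda x,y,z:at(a,280+x/s,205+y/s,z)
B=lambda x,y,z:at(b,180+(x-369)/s,160+y/s,z)
e1,e2=A(164,82,.134),A(152,193,.134);d=e1-e2
print(e1,e2,(e1+e2)/2,np.linalg.norm(d),np.degrees(np.arctan2(d[1],d[0])),B(452,62,.134))
print('holder rim',A(148,178,.075),B(487,122,.07))
A2=lambda x,y,z:at(a,185+x/s,155+(y-323)/s,z)
B2=lambda x,y,z:at(b,270+(x-369)/s,170+(y-323)/s,z)
print('sp',A2(142,400,.096),A2(145,428,.06),B2(512,424,.096),B2(508,433,.06))
# stage edges: black plate near edge in top
p,q=B2(455,540,.102),B2(630,472,.102);d=q-p;print('edge',p,q,np.degrees(np.arctan2(d[1],d[0])))
p,q=A2(68,477,.06),A2(187,500,.06);d=q-p;print(np.degrees(np.arctan2(d[1],d[0])))
w=snap('wrist','w0'); st=state(); print(w['origin'],w['rotation'],w['K'])
E
```

```text
[0.6079406  0.16773482 0.134     ] [0.67337    0.19727995 0.134     ] [0.6406553  0.18250739 0.134     ] 0.07179081143986704 -155.69809066152567 [0.67504786 0.19259268 0.134     ]
holder rim [0.64131142 0.18511369 0.075     ] [0.63602037 0.17306884 0.07      ]
sp [ 0.61052461 -0.17274293  0.096     ] [ 0.61058077 -0.17326191  0.06      ] [ 0.60876082 -0.18201122  0.096     ] [ 0.60587881 -0.1814395   0.06      ]
edge [ 0.51615817 -0.13483943  0.102     ] [ 0.56876248 -0.274675    0.102     ] -69.38435754623649
111.68612776494098
[ 0.23462095 -0.6121706   0.37288576] [[ 0.23788737 -0.92103494 -0.30838974]
 [-0.97129224 -0.22590379 -0.07455782]
 [-0.00099605  0.31727293 -0.94833375]] [[291.87476114   0.         257.38085519]
 [  0.         291.87476114 191.38239175]
 [  0.           0.           1.        ]]
```

jog_arm:
  series:
    - [[0,0,7],[0.03,0.03,0.06],1]
    - [[0,0,7],[0.06,0.06,0.06],1]
    - [[0,0,7],[0.09,0.09,0.06],1]
    - [[0,0,7],[0.12,0.12,0.06],1]
    - [[0,0,7],[0.15,0.15,0.06],1]
    - [[0,0,7],[0.185,0.185,0.06],1]
    - [[0,0,7],[0.22,0.22,0.06],1]
    - [[0,0,7],[0.255,0.255,0.06],1]
    - [[0,0,7],[0.29,0.29,0.06],1]
    - [[0,0,7],[0.325,0.325,0.06],1]

```text
t: 1.15
position: [0.4805, -0.3046, 0.3053]
eef_rot: [-180.0, 0.0, 20.7]
contact_force: [0.6, -0.5, -1.2]
gripper_width: 1.0
grasp_force: 0.0
```

jog_arm:
  series:
    - [[0,0,0],[0.03,0.03,0],1]
    - [[0,0,0],[0.06,0.06,0],1]
    - [[0,0,0],[0.09,0.09,0],1]
    - [[0,0,0],[0.12,0.12,0],1]
    - [[0,0,0],[0.128,0.128,0],1]
    - [[0,0,0],[0.128,0.128,0],1]
    - [[0,0,0],[0.128,0.128,0],1]

```text
t: 1.85
position: [0.6068, -0.1787, 0.305]
eef_rot: [-180.0, 0.0, 20.8]
contact_force: [-0.8, -0.9, -0.0]
gripper_width: 1.002
grasp_force: 0.0
```

```bash
python3 - <<'E'
from h import *
w=snap('wrist','w1');st=state();print(st['position'],st['eef_rot'])
cv2.imwrite('pics/w1b.png',cv2.resize(w['frame'],(800,600),interpolation=cv2.INTER_CUBIC))
print([pix(w,[.608,-.178,z])*1.5625 for z in(.06,.096)])
E
```

```text
[ 0.60662785 -0.17909092  0.30512915] [-1.79992711e+02  3.81052001e-02  2.07157624e+01]
[array([401.0598167 , 248.91261133]), array([400.94135712, 259.06358632])]
```

View pics/w1b.png

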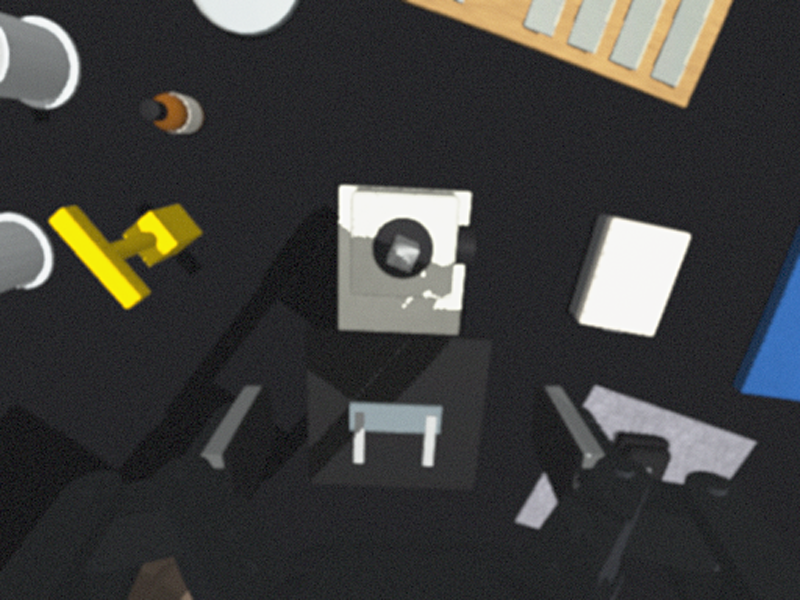

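The collar is at (403,248) and the spindle at about (404,252), close to the predicted place. The spindle looks turned relative to the stage box, so I'll enlarge it.

```bash
python3 - <<'E'
from h import *
w=load('w1');f=w['frame'][130:190,220:300]
f=cv2.convertScaleAbs(f,alpha=1.0)
cv2.imwrite('pics/w1c.png',cv2.resize(f,(800,600),interpolation=cv2.INTER_CUBIC))
E
```

```text
(no output)
```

View pics/w1c.png

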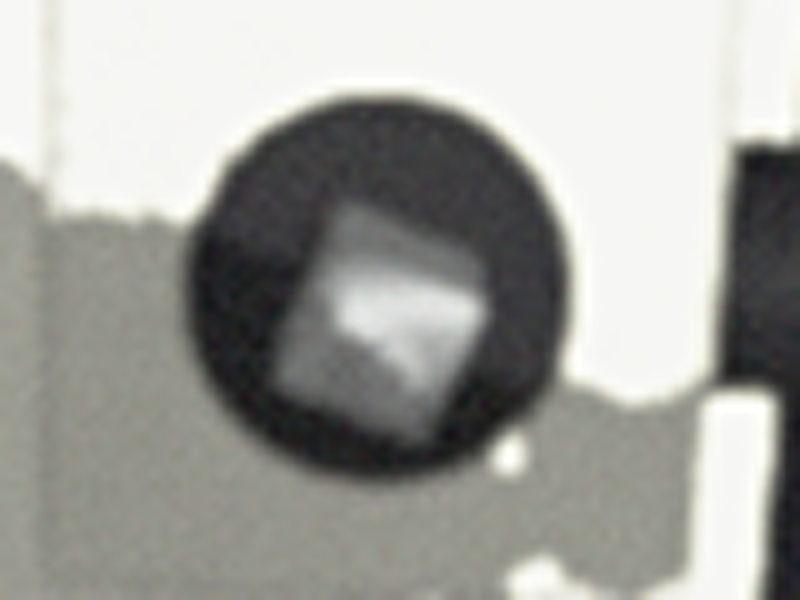

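```bash
python3 - <<'E'
from h import *
w=load('w1');P=lambda x,y,z:at(w,220+x/10,130+y/10,z)
an=lambda p,q:np.degrees(np.arctan2(*(q-p)[1::-1]))
print('collar',P(378,287,.06),(P(188,287,.06)-P(570,287,.06)))
a,b=P(275,385,.088),P(430,440,.088);c,d=P(345,205,.06),P(485,265,.06)
print(an(a,b),np.linalg.norm(a-b),an(c,d),np.linalg.norm(c-d))
# fit: yaw + pos by projecting prism hull
from scipy.optimize import least_squares
obs=np.array([[345,205],[485,265],[430,440],[275,385]])
def hull(p):
    x,y,t=p;t=np.radians(t);pts=[]
    for z in(.06,.088):
        for sx,sy in((1,1),(1,-1),(-1,-1),(-1,1)):
            X=x+.0095*(sx*np.cos(t)-sy*np.sin(t));Y=y+.0095*(sx*np.sin(t)+sy*np.cos(t));pts.append((pix(w,[X,Y,z])-[220,130])*10)
    return np.array(pts)
for t in(-10,-5,0,5): print(t,hull([.605,-.180,t]).round().tolist())
E
```

```text
collar [ 0.60926579 -0.17908018  0.06      ] [-0.01763162  0.04644521  0.        ]
-89.33462042256014 0.02010796919786658 -92.62529150644622 0.01976455552055195
-10 [[347.0, 221.0], [473.0, 295.0], [398.0, 416.0], [273.0, 344.0], [345.0, 265.0], [480.0, 344.0], [400.0, 474.0], [266.0, 397.0]]
-5 [[339.0, 223.0], [471.0, 286.0], [407.0, 414.0], [276.0, 353.0], [336.0, 268.0], [478.0, 335.0], [409.0, 471.0], [269.0, 406.0]]
0 [[330.0, 227.0], [467.0, 278.0], [415.0, 411.0], [279.0, 361.0], [327.0, 271.0], [474.0, 326.0], [418.0, 468.0], [272.0, 415.0]]
5 [[322.0, 231.0], [463.0, 270.0], [423.0, 407.0], [284.0, 368.0], [318.0, 276.0], [470.0, 318.0], [426.0, 464.0], [277.0, 423.0]]
```

The spindle is turned about -1° (mod 90) in the world, with its centre at about (0.609, -0.180). Next is a close look over the handle.

jog_arm:
  series:
    - [[0,0,3],[0.005,0.045,0],1]
    - [[0,0,3],[0.01,0.09,0],1]
    - [[0,0,3],[0.01,0.135,0],1]
    - [[0,0,3],[0.015,0.18,0],1]
    - [[0,0,3],[0.02,0.225,0],1]
    - [[0,0,3],[0.025,0.27,0],1]
    - [[0,0,3],[0.03,0.315,0],1]
    - [[0,0,3],[0.034,0.36,0],1]
    - [[0,0,3],[0.034,0.36,0],1]
    - [[0,0,3],[0.034,0.36,0],1]

```text
t: 2.9
position: [0.6412, 0.1812, 0.3052]
eef_rot: [180.0, 0.0, 23.8]
contact_force: [0.6, -0.1, 0.3]
gripper_width: 0.999
grasp_force: 0.0
```

```bash
python3 - <<'E'
from h import *
w=snap('wrist','w2');st=state();print(st['position'],st['eef_rot'])
print(pix(w,[.641,.182,.134]))
u,v=map(int,pix(w,[.641,.182,.134])-[60,45]);print(u,v)
cv2.imwrite('pics/w2c.png',cv2.resize(w['frame'][v:v+90,u:u+120],(800,600),interpolation=cv2.INTER_CUBIC))
E
```

```text
[0.64120776 0.18030902 0.30526829] [1.79978402e+02 2.94405789e-02 2.37083401e+01]
[255.86116436 175.25524807]
195 130
```

View pics/w2c.png

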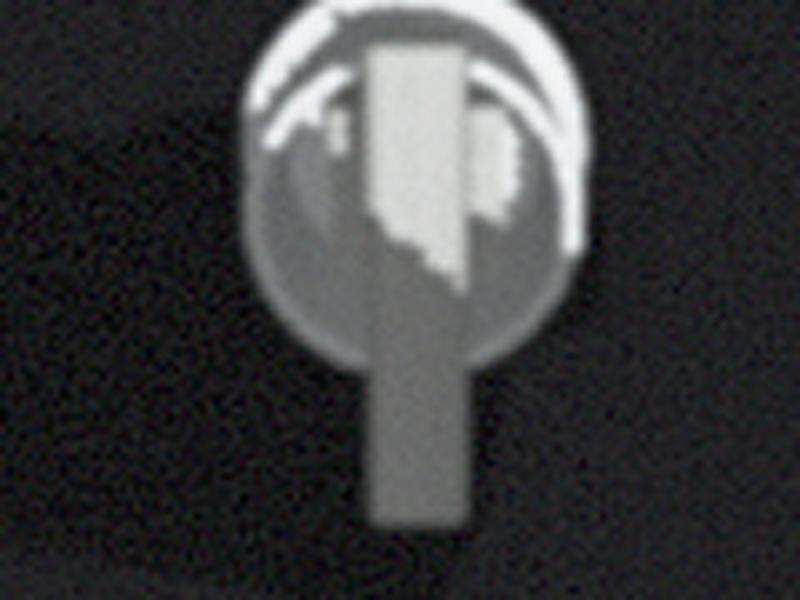

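The crop shows the bar aligned with the tool, its top face running from (417,45) to (419,525).

```bash
python3 - <<'E'
from h import *
w=load('w2');P=lambda x,y,z:at(w,195+x*.15,130+y*.15,z)
a,b=P(417,45,.134),P(419,525,.134);print(a,b,(a+b)/2,np.linalg.norm(a-b),np.degrees(np.arctan2(*(a-b)[1::-1])),np.linalg.norm(P(369,400,.134)-P(468,400,.134)))
print('holder',P(415,200,.075))
E
```

```text
[0.67894328 0.19678045 0.134     ] [0.60683433 0.1646033  0.134     ] [0.64288881 0.18069187 0.134     ] 0.07896245991408524 24.047843618582984 0.016035288328659678
holder [0.64484112 0.18208747 0.075     ]
```

jog_arm:
  series:
    - [[0,0,0],[0.0015,0,-0.045],1]
    - [[0,0,0],[0.0015,0,-0.09],1]
    - [[0,0,0],[0.0015,0,-0.13],1]
    - [[0,0,0],[0.0015,0,-0.16],1]
    - [[0,0,0],[0.0015,0,-0.182],1]
    - [[0,0,0],[0.0015,0,-0.182],1]
    - [[0,0,0],[0.0015,0,-0.182],0]
    - [[0,0,0],[0.0015,0,-0.182],0]
    - [[0,0,0],[0.0015,0,-0.182],0]
    - [[0,0,0],[0.0015,0,-0.182],0]

```text
t: 3.95
position: [0.6434, 0.1816, 0.1245]
eef_rot: [180.0, -0.1, 23.7]
contact_force: [0.3, 0.4, 0.9]
gripper_width: 0.329
grasp_force: 0.0
```

jog_arm:
  series:
    - [[0,0,0],[0,0,0],0]
    - [[0,0,0],[0,0,0],0]
    - [[0,0,0],[0,0,0],0]
    - [[0,0,0],[0,0,0],0]
    - [[0,0,0],[0,0,0],0]

```text
t: 4.45
position: [0.6433, 0.1819, 0.1242]
eef_rot: [180.0, -0.1, 23.8]
contact_force: [-1.5, 0.4, 7.6]
gripper_width: 0.176
grasp_force: 58.8
```

jog_arm:
  series:
    - [[0,0,0],[0,0,0.01],0]
    - [[0,0,0],[0,0,0.025],0]
    - [[0,0,0],[0,0,0.045],0]
    - [[0,0,0],[0,0,0.07],0]
    - [[0,0,0],[0,0,0.095],0]
    - [[0,0,0],[0,0,0.12],0]
    - [[0,0,0],[0,0,0.14],0]
    - [[0,0,0],[0,0,0.15],0]
    - [[0,0,0],[0,0,0.15],0]

```text
t: 5.35
position: [0.6435, 0.1818, 0.2753]
eef_rot: [180.0, -0.2, 23.7]
contact_force: [0.4, -0.6, -4.2]
gripper_width: 0.177
grasp_force: 59.1
```

jog_arm:
  series:
    - [[0,0,-4],[-0.002,-0.02,0],0]
    - [[0,0,-9],[-0.005,-0.05,0],0]
    - [[0,0,-14],[-0.01,-0.09,0],0]
    - [[0,0,-19],[-0.013,-0.13,0],0]
    - [[0,0,-24],[-0.017,-0.17,0],0]
    - [[0,0,-25],[-0.021,-0.21,0],0]
    - [[0,0,-25],[-0.025,-0.25,0],0]
    - [[0,0,-25],[-0.029,-0.29,0],0]
    - [[0,0,-25],[-0.032,-0.32,0],0]
    - [[0,0,-25],[-0.034,-0.34,0],0]

```text
t: 6.35
position: [0.6079, -0.1605, 0.2721]
eef_rot: [-180.0, 0.1, -1.3]
contact_force: [0.0, 0.6, -2.8]
gripper_width: 0.172
grasp_force: 59.0
```

jog_arm:
  series:
    - [[0,0,0],[0,-0.012,0],0]
    - [[0,0,0],[0,-0.02,0],0]
    - [[0,0,0],[0,-0.022,0],0]
    - [[0,0,0],[0,-0.022,0],0]
    - [[0,0,0],[0,-0.022,0],0]

```text
t: 6.85
position: [0.609, -0.1795, 0.2732]
eef_rot: [-180.0, 0.0, -1.2]
contact_force: [-0.2, -0.1, -2.8]
gripper_width: 0.174
grasp_force: 59.0
```

```bash
python3 - <<'E'
from h import *
w=snap('wrist','w3');a=snap('scene','s3');st=state();print(st['position'],st['eef_rot'])
A=cv2.resize(w['frame'],(512,384));u,v=map(int,pix(a,[.609,-.18,.16])-[36,48])
B=cv2.resize(a['frame'][v:v+96,u:u+72],(288,384),interpolation=cv2.INTER_CUBIC);print(u,v)
cv2.imwrite('pics/w3b.png',np.hstack([A,B]))
E
```

```text
[ 0.60901192 -0.17957047  0.27332755] [-1.79992709e+02  2.09552496e-04 -1.20903795e+00]
176 110
```

View pics/w3b.png

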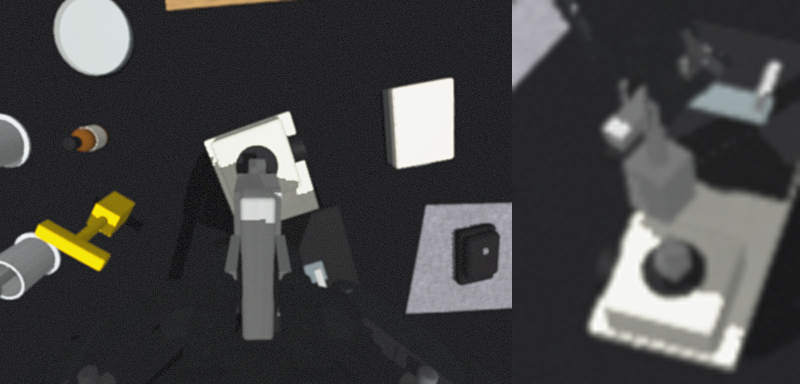

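The handle hangs straight. Its bar is centred at column 257 with the spindle ahead of it at (257,165), and the squares match, so I can descend.

jog_arm:
  series:
    - [[0,0,0],[0,0,-0.025],0]
    - [[0,0,0],[0,0,-0.045],0]
    - [[0,0,0],[0,0,-0.054],0]
    - [[0,0,0],[0,0,-0.058],0]
    - [[0,0,0],[0,0,-0.062],0]
    - [[0,0,0],[0,0,-0.065],0]
    - [[0,0,0],[0,0,-0.068],0]
    - [[0,0,0],[0,0,-0.07],0]
    - [[0,0,0],[0,0,-0.07],0]

```text
t: 7.85
position: [0.6088, -0.1804, 0.2032]
eef_rot: [-180.0, 0.0, -1.3]
contact_force: [0.3, 0.3, -3.5]
gripper_width: 0.175
grasp_force: 59.0
```

jog_arm:
  series:
    - [[0,0,0],[0,0,-0.005],0]
    - [[0,0,0],[0,0,-0.01],0]
    - [[0,0,0],[0,0,-0.015],0]
    - [[0,0,0],[0,0,-0.019],0]
    - [[0,0,0],[0,0,-0.022],0]
    - [[0,0,0],[0,0,-0.022],0]
    - [[0,0,0],[0,0,-0.022],0]

```text
t: 8.55
position: [0.6089, -0.1804, 0.1813]
eef_rot: [-180.0, 0.0, -1.3]
contact_force: [-0.5, 1.6, -2.6]
gripper_width: 0.176
grasp_force: 59.0
```

jog_arm:
  series:
    - [[0,0,0],[0,0,-0.001],0]
    - [[0,0,0],[0,0,-0.002],0]
    - [[0,0,0],[0,0,-0.003],0]
    - [[0,0,0],[0,0,-0.003],0]
    - [[0,0,0],[0,0,-0.003],0]

```text
t: 9.05
position: [0.609, -0.1804, 0.1783]
eef_rot: [180.0, -0.0, -1.3]
contact_force: [0.6, 1.3, -2.7]
gripper_width: 0.173
grasp_force: 59.1
```

jog_arm:
  series:
    - [[0,0,0],[0,0,-0.001],0]
    - [[0,0,0],[0,0,-0.001],0]
    - [[0,0,0],[0,0,-0.002],0]
    - [[0,0,0],[0,0,-0.002],0]

```text
t: 9.45
position: [0.6098, -0.1805, 0.1782]
eef_rot: [180.0, -0.1, -1.3]
contact_force: [-3.9, 4.1, 20.1]
gripper_width: 0.179
grasp_force: 62.5
```

Contact came at the expected height, so it's home. I'll ease the load off, open and rise.

jog_arm:
  series:
    - [[0,0,0],[0,0,0.0015],0]
    - [[0,0,0],[0,0,0.0015],0]
    - [[0,0,0],[0,0,0.0015],1]
    - [[0,0,0],[0,0,0.0015],1]
    - [[0,0,0],[0,0,0.0015],1]
    - [[0,0,0],[0,0,0.0015],1]
    - [[0,0,0],[0,0,0.0015],1]
    - [[0,0,0],[0,0,0.0015],1]
    - [[0,0,0],[0,0,0.0015],1]
    - [[0,0,0],[0,0,0.0015],1]

```text
t: 10.45
position: [0.6089, -0.1804, 0.1778]
eef_rot: [180.0, -0.0, -1.3]
contact_force: [-0.6, 0.8, 0.1]
gripper_width: 0.998
grasp_force: 0.0
```

jog_arm:
  series:
    - [[0,0,0],[0,0,0.02],1]
    - [[0,0,0],[0,0,0.05],1]
    - [[0,0,0],[0,0,0.09],1]
    - [[0,0,0],[0,0,0.12],1]
    - [[0,0,0],[0,0,0.13],1]
    - [[0,0,0],[-0.04,0,0.13],1]
    - [[0,0,0],[-0.08,0,0.13],1]
    - [[0,0,0],[-0.08,0,0.13],1]
    - [[0,0,0],[-0.08,0,0.13],1]

```text
t: 11.35
position: [0.5284, -0.1805, 0.3078]
eef_rot: [180.0, -0.0, -1.3]
contact_force: [0.9, -0.3, -0.2]
gripper_width: 0.997
grasp_force: 0.0
```

```bash
python3 - <<'E'
from h import *
w=snap('wrist','w4');a=snap('scene','s4');st=state();print(st['position'],st['eef_rot'],st['contact_force'])
A=cv2.resize(w['frame'],(512,384));u,v=map(int,pix(a,[.609,-.18,.12])-[36,48]);print(u,v)
B=cv2.resize(a['frame'][v:v+96,u:u+72],(288,384),interpolation=cv2.INTER_CUBIC)
for z in(.188,.06):
  for s in(-.04,.04): print(z,s,pix(w,[.609+s,-.18-s*.02,z]),(pix(a,[.609+s,-.18-s*.02,z])-[u,v])*4+[512,0])
cv2.imwrite('pics/w4b.png',np.hstack([A,B]))
E
```

```text
[ 0.52957328 -0.1805257   0.30770264] [ 1.79994000e+02 -2.62994150e-02 -1.26297937e+00] [ 0.6025748 -0.7820808 -0.3158042]
177 117
0.188 -0.04 [254.40230192 145.84703773] [685.29766342 106.60767396]
0.188 0.04 [253.87773373  43.53528921] [616.58462798 182.53319259]
0.06 -0.04 [255.37015144 128.87551408] [694.86193505 202.00861093]
0.06 0.04 [255.0913596   61.29727718] [632.35902203 273.80505132]
```

View pics/w4b.png

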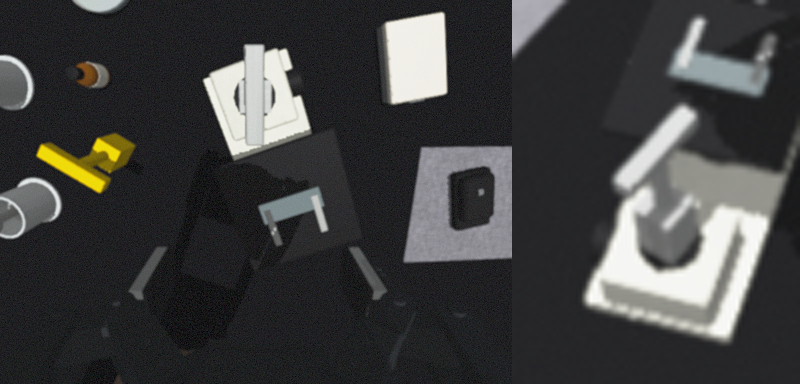

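The T-handle stands upright on the collar. Its bar spans (254,44)–(254,146) in the wrist view, exactly as predicted for fully home, and the gripper is clear.

```bash
python3 -c "from rig import *; print(sign_off())"
```

```text
the job is handed in; nothing more can be done
None
```

The T-handle is fully home and upright on the stage spindle with the squares matched, released with the gripper clear, and the job was handed in at about 11.5 s; I deliberately moved nothing else and saw no disturbance near the stage, but took no final look at the whole bench.

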